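# Slide the pendant box round the display and latch it in its dock

## Robot

A 7-joint arm with a two-finger parallel gripper is mounted at the origin on a cart in front of the work surface, level with it; the furniture and walls round the work are solid. World frame = base frame: x ahead of the robot, y to its left, z up, the work surface at z = 0. Lengths are in mm, angles in rad, forces in N, time in s.
With the tool pointing down it reaches from about 400 to 850 mm from the base axis. Payload 4.5 kg.
Tool frame: the origin (TCP) lies between the finger pads; the fingertips stand 11 mm ahead of it and the grasp point (between the pads) lies 8 mm behind it (manip.tcp_to_tips is the distance from the TCP to the fingertips, in mm); z points along the fingers, y is the direction in which the jaws open and shut (so a half turn about z gives the same grasp; the last joint's range is limited). The gripper opens to 85 mm and grips with 20 to 120 N. Pads are 22 mm wide; open, the fingers measure 114 mm over their backs; the gripper's body (76 mm by 85 mm) begins 54 mm behind the grasp point. The pads swing forward as they close: fully open they stand 13 mm farther back than shut.
Start: joints at [-1.253, 0.689, -0.195, 1.565, 0.157, 0.902, -0.215], TCP at [174.983, 600.028, 242.317] pointing down, gripper open.
Joint ranges: [-3.01, 3.01], [-0.46, 2.08], [-1.47, 1.51], [0.13, 2.56], [-1, 4.14], [0.04, 2.09], [-2.66, 2.66]. Speed limits (rad/s): [2.57, 2.57, 3.14, 3.14, 3.14, 3.14, 3.14].

## Interface

Orientations are given as [roll, pitch, yaw] about the fixed x, y, z axes, in that order (R = Rz(yaw) Ry(pitch) Rx(roll)).
In Python, from station import manip gives the robot as it stands. The module is installed in compiled form; this text tells all that it offers.
- The arm moves only by the tool carry_out, never from a script. Its argument "rows" is a list of rows, each a list of 2 entries, a list of its own where there are three numbers: the shift along the tool's x, y, z in cm, then the turn about the tool's z in degrees. A call has 1 to 20 rows; each row shifts and turns the commanded pose from where the row before left it, along the tool's axes as they then stand; what a row does not reach is not made up. A row lasts 1/10 s, in which the tool goes at most 50 mm and 8.59 degrees, less where a joint would pass 70% of its speed; a pose out of reach is approached as far as the arm can. A call is refused whole if a number of a shift passes 5 or a number of a turn 8.59, either way. A call with a gripper value outside its range is refused whole. "fingers" is the finger opening in cm, from 0 to 8.54, set as the call begins (left out, the last holds). The fingers move at their own pace and stop on an object; the grip force is fixed at half the most. Time passes only in rows, so rows that do not move let the fingers close. It gives the time, the measured TCP pose, the force and the opening at its end, in the units of the state.
- manip.observe(): the state, without advancing time (a new reading comes with each control period).
- manip.snapshot(name): name is "scene" or "top" or "wrist"; returns a dict with "img" (384x512x3 uint8, blue, green, red), "fx", "fy", "cx", "cy" (pixels), "camera_from_world" (4x4, takes a point from world to camera coordinates). Camera axes: x right, y up, looking along -z (the intrinsics and any distortion apply to the point x, -y, -z); pixel columns grow to the right and rows downward; lengths in mm; the calibration is good to about 2 mm. A picture is of the moment at which its call begins. There is no depth.
- manip.hand_in(): hands the job in, once; it reports no verdict.
The state is a dict: "time_s": time; "joints": joint angles; "qd": joint speeds; "joint_efforts": joint torques, N m; "position": TCP position; "orientation": TCP orientation; "wrist_force": force on the tool from outside, world axes, zero at the start; "moment": the same for the moment, N m; "grip_width": finger opening in mm.
Only numpy, scipy, OpenCV 4.12 (cv2) and the standard library are available. Lean on these libraries where they do the work, as an engineer would, in place of code of your own. Each camera call takes 0.05 s, during which the arm holds its last target.

## Task

Slide the black pendant box that stands alone on the left along the table, round the snow globe and the counter bell without touching either, and into the wooden display dock on the right, then press it gently home until both brass spring bolts have snapped out behind it, and let go. Its lid is loose, so keep the box flat on the table and press no harder than the latch needs: forcing it against the sprung plate crushes it. Leave the other goods where they are.

Things in the scene. Friction and masses are not known exactly. Their poses are not given: they have to be found in the camera images.
- gift_box: Black pendant box, loose, 68 (x) by 66 (y) by 36 mm high, 60 to 150 g, small gold clasp on its -x face. Origin: centre of its underside; the -x face lies 32 mm behind it, the +x face 34 mm ahead, the sides 33 mm off. It starts with +x pointing to the right (world -y) within 0.3 rad and goes into the dock +x face first. It is crushed if it is pressed with more than 20 N.
- dock: Wooden dock fixed to the table, a channel with no floor (the box stays on the table). Origin: on the table, middle of its mouth; +x runs into the channel (roughly to the right), y across, z up. Two fences 16 mm high, inner faces 73 mm apart, from x = 30 to 235 mm; from x = 0 to 30 mm they flare to about 112 mm apart. A dark steel latch head, 40 mm high, 104 mm wide, straddles the fences.
- latch_zero (a point): Point on the dock's axis, 80 mm in from the mouth, 25 mm up: where the flat faces of the two brass spring bolts (z 20 to 31 mm) lie if the latch head is set right forward. It is clamped at an UNMEASURED depth d, 0 to 50 mm farther in. The bolts poke in from both sides and leave a 54 mm gap (what pushes the box must be narrower); bevelled to the mouth, they yield to the box at 3 to 7 N.
- plate_zero (a point): Point on the dock's axis, 143.5 mm in: the face of the sprung plate (46 mm wide) if d = 0; really d farther in. It pushes back 1.5 N at first touch and 1.5 N more per mm. Pressed in 2.5 mm (6 to 9 N in all) the box clears the bolts: they snap out behind it and the force drops some 2 N; 9 mm farther it passes 20 N. Let go, the box is held between plate and bolts at about 5 N.
- globe: Little snow globe with a red foot, 60 mm across, 73 mm high, stuck to the table. Origin: centre of its underside. It and the bell trade places: one stands nearer the robot and to the left, the other farther off and to the right.
- bell: Steel counter bell, 86 mm across, 62 mm high, stuck to the table. Origin: centre of its underside.
- tape: Roll of packing tape lying flat, 93 mm across, 48 mm high, loose, a bystander. Origin: centre of its underside.
- tags: Block of gift tags, 110 (x) by 42 (y) by 11 mm high, loose, a bystander. Origin: centre of its underside.
- spool: Ribbon spool lying flat, 73 mm across, 24 mm high, loose, a bystander. Origin: centre of its underside, about.
- soap: Pink bar of soap, 60 (x) by 85 (y) by 28 mm high, loose, a bystander. Origin: centre of its underside.
- soap_b: White bar of soap, 60 by 85 by 28 mm high, loose, a bystander at the back left corner. Origin: centre of its underside.
- spool_b: Ribbon spool lying flat, 73 mm across, 24 mm high, loose, a bystander behind the dock's mouth; a third spool lies beyond it. Origin: centre of its underside, about.
- stack_a: Pendant box, 68 by 66 by 36 mm, the lower one of a stack of two behind the dock, a bystander. Origin: centre of its underside.
- stack_b: Pendant box, 68 by 66 by 36 mm, the upper one of that stack, a bystander. Origin: centre of its underside.
- tree: Glazed tree ornament, 112 mm across, 184 mm high, loose, a bystander at the back right corner. Origin: centre of its underside.
- marker: White price marker pen, 135 mm long, 17 mm thick, lying at the front left corner, a bystander. Origin: centre of its underside.

How it is judged (in metres and radians):
On the way:
1. the box stands straight between the fences of the dock, flat on the table, not yet latched (x of gift_box in the frame of dock between 0.045 and 0.108 m and y of gift_box in the frame of dock between -0.005 and 0.005 m and angle between the x axis of gift_box and the x axis of dock, either way round below 0.1 rad), for 0.2 s.
At the end, for the whole second after the job is handed in: The box stands flat and straight in the dock (5 mm sideways, 0.1 rad), let go and at rest, held clamped between the sprung plate and the two bolts that have snapped out behind it (x of gift_box in the frame of dock between 0.108 and 0.168 m and y of gift_box in the frame of dock between -0.005 and 0.005 m and z of gift_box in the frame of dock below 0.004 m and angle between the x axis of gift_box and the x axis of dock, either way round below 0.1 rad and contact force between gift_box and dock above 8 N and linear speed of gift_box below 0.01 m/s); the robot touches nothing.
It fails at once if the box is pressed by the robot with more than 20 N (contact force between any of the fingers, the arm and gift_box above 20 N).
It fails at once if the box is lifted 8 mm or tipped 0.15 rad (height (world z) of gift_box above 0.008 m or angle between gift_box's own z axis and vertical above 0.15 rad).
It fails at once if the box or the robot touches the snow globe or the bell (contact force between any of gift_box, the fingers, the arm and globe above 0.3 N or contact force between any of gift_box, the fingers, the arm and bell above 0.3 N).
It fails at once if a bystander is shifted by more than 10 mm (distance of any of tape, tags, spool, soap, soap_b, spool_b, stack_a, stack_b, tree, marker from where it was at the start of the episode above 0.01 m).
It also fails if it takes over 72 s, if anything falls off the work surface, if the arm or the gripper's body presses on something with over 40 N, if the wrist force passes 120 N, or if a joint passes its speed limit or range.

## Working session

There is one attempt and no reset: what is moved stays moved. The work goes in short steps, Python scripts to look and compute and a tool call to move; the robot and the scene stay as the last step left them, time stands still between calls to the robot, and variables do not carry over. Pictures are saved under pics/ and viewed, and the job is handed in when it is done.

Besides the shell and the picture viewer there is one more tool, called after "Request:" as name(argument=value, ...) on one line, values as JSON. carry_out: Moves the arm, as the interface text tells. Its arguments: {"type":"object","properties":{"rows":{"type":"array"},"fingers":{"type":"number"}},"required":["rows"]}

```bash
mkdir -p pics; ls
python3 - <<'E'
from station import manip
import cv2, numpy as np
print(manip.observe())
for n in ["scene","top","wrist"]:
    s=manip.snapshot(n); cv2.imwrite(f"pics/{n}0.png",s["img"])
    print(n,s["fx"],s["fy"],s["cx"],s["cy"],np.round(s["camera_from_world"],4).tolist(),[k for k in s])
E
```

```text
pics
{'time_s': 0.0, 'joints': array([-1.2531954 ,  0.68997991, -0.19451981,  1.56637693,  0.15728696,
        0.90250822, -0.21511485]), 'qd': array([-2.94168914e-04,  2.03485009e-03, -7.20801913e-05,  9.11216830e-04,
       -3.22836051e-03, -1.21307699e-03, -1.57017310e-03]), 'joint_efforts': array([-2.75579378e-04, -5.39599729e+01, -1.26694053e+00, -1.58547199e+01,
        9.03456530e-03,  9.37439123e-03, -3.44417529e-06]), 'position': array([174.86531066, 599.36316128, 241.4779599 ]), 'orientation': array([-3.13971551e+00,  1.26185505e-04,  2.85786186e+00]), 'wrist_force': array([-0.62619938, -0.94140973, -0.67995331]), 'moment': array([-0.02367901,  0.03670488,  0.02405392]), 'grip_width': 85.31579885647574}
scene 470.0219175477416 470.0219175477416 262.1368082620242 197.02205335910617 [[-0.6953, -0.7187, -0.0015, 374.563], [0.3228, -0.3141, 0.8928, -214.6309], [-0.6421, 0.6203, 0.4504, -1249.9718], [0.0, 0.0, 0.0, 1.0]] ['img', 'fx', 'fy', 'cx', 'cy', 'camera_from_world']
top 499.91176901101903 499.91176901101903 247.775018980502 187.94451830777797 [[0.0007, -0.9998, -0.0186, 21.9186], [0.996, -0.001, 0.089, -545.8746], [-0.089, -0.0186, 0.9959, -1815.3713], [0.0, 0.0, 0.0, 1.0]] ['img', 'fx', 'fy', 'cx', 'cy', 'camera_from_world']
wrist 316.1649871671503 316.1649871671503 258.76035136730735 190.17462856241212 [[0.2795, 0.9601, -0.002, -623.8121], [-0.9191, 0.267, -0.2896, 36.9758], [-0.2776, 0.0828, 0.9571, -379.2255], [0.0, 0.0, 0.0, 1.0]] ['img', 'fx', 'fy', 'cx', 'cy', 'camera_from_world']
```

View pics/scene0.png

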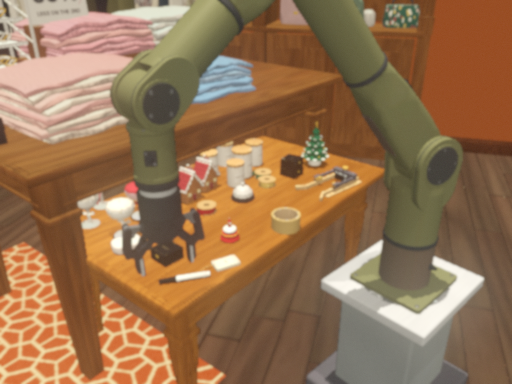

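View pics/top0.png

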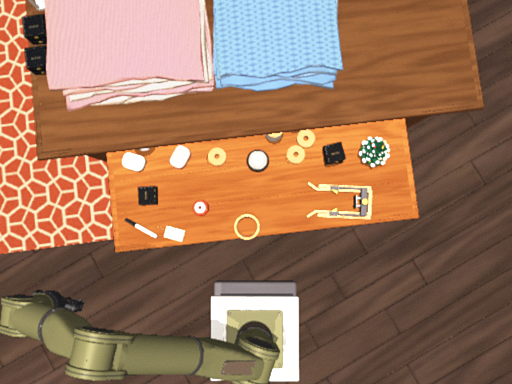

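View pics/wrist0.png

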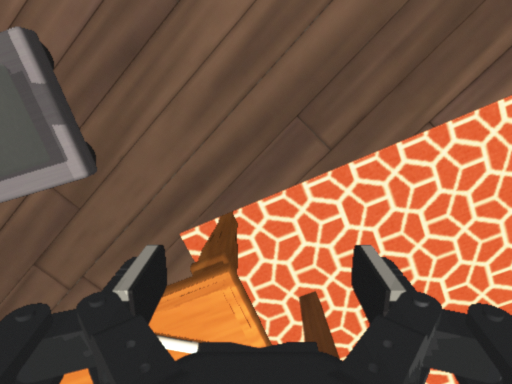

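```bash
cat > h.py <<'E'
import numpy as np, cv2
from station import manip
def ray(s,u,v):
    T=np.array(s["camera_from_world"]);R=T[:3,:3];t=T[:3,3]
    d=np.array([(u-s["cx"])/s["fx"],-(v-s["cy"])/s["fy"],-1.0])
    return -R.T@t, R.T@d
def onz(s,u,v,z):
    c,d=ray(s,u,v); return c+d*(z-c[2])/d[2]
def proj(s,p):
    T=np.array(s["camera_from_world"]);q=T[:3,:3]@np.array(p,float)+T[:3,3]
    return np.array([s["cx"]+s["fx"]*q[0]/-q[2], s["cy"]-s["fy"]*q[1]/-q[2]])
def tri(obs):
    A=np.zeros((3,3));b=np.zeros(3)
    for s,u,v in obs:
        c,d=ray(s,u,v);d=d/np.linalg.norm(d);P=np.eye(3)-np.outer(d,d);A+=P;b+=P@c
    p=np.linalg.solve(A,b)
    return p,[np.linalg.norm(proj(s,p)-[u,v]) for s,u,v in obs]
E
python3 - <<'E'
from h import *
s=manip.snapshot("top")
im=s["img"][120:260,100:425]
cv2.imwrite("pics/topz1.png",cv2.resize(im[:, :200],None,fx=4,fy=4,interpolation=cv2.INTER_CUBIC))
cv2.imwrite("pics/topz2.png",cv2.resize(im[:, 125:],None,fx=4,fy=4,interpolation=cv2.INTER_CUBIC))
for n,u,v,z in [("box",148,195,36),("globe",201,208,40),("bell",258,160,40),("mouthU",311,186,16),("mouthL",311,214,16),("head",365,202,40),("tape",247,226,48),("tags",175,233,11),("marker",140,228,10),("spoolb",296,155,24),("soap",180,156,28),("c1",107,152,0),("c2",114,250,0),("c3",418,217,0),("c4",405,119,0)]:
    print(n,np.round(onz(s,u,v,z)))
E
```

```text
box [519. 387.  36.]
globe [471. 192.  40.]
bell [647. -16.  40.]
mouthU [ 554. -211.   16.]
mouthL [ 450. -210.   16.]
head [ 493. -403.   40.]
tape [406.  24.  48.]
tags [381. 290.  11.]
marker [399. 421.  10.]
spoolb [ 668. -156.   24.]
soap [665. 273.  28.]
c1 [685. 554.   0.]
c2 [318. 518.   0.]
c3 [ 440. -606.    0.]
c4 [ 807. -568.    0.]
```

View pics/topz1.png

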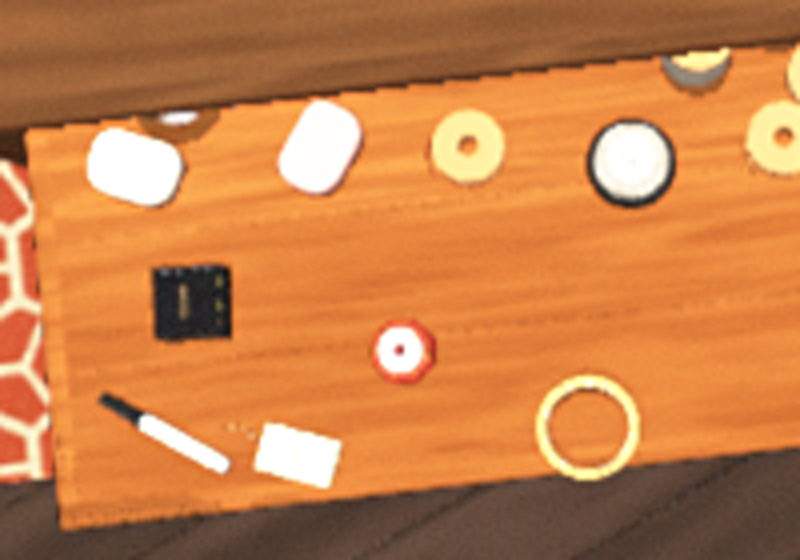

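View pics/topz2.png

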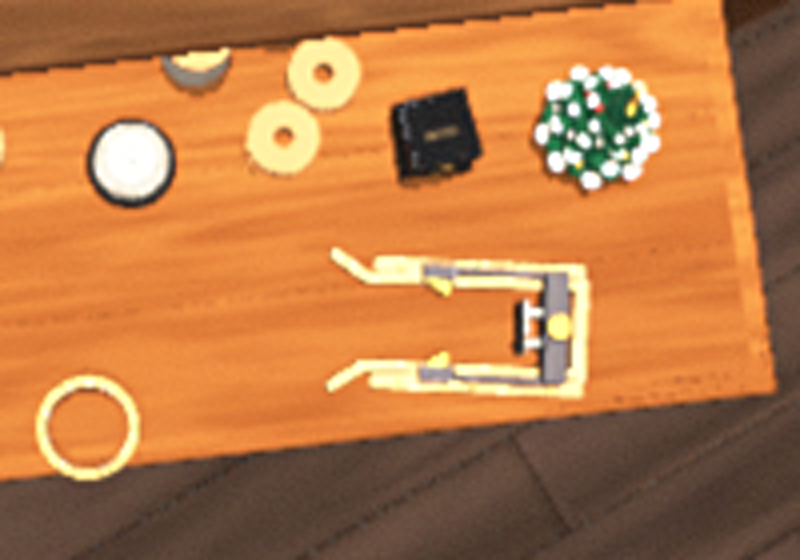

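Request:
carry_out(rows=[[[-3,-0.3,0],0],[[-3,-0.3,0],0],[[-3,-0.3,0],0],[[-3,-0.3,0],0],[[-3,-0.3,0],0],[[-3,-0.3,0],0],[[-3,-0.3,0],0],[[-3,-0.3,0],0],[[-3,-0.3,0],0],[[-3,-0.3,0],0],[[0,0,0],8.2],[[0,0,0],8.2],[[0,0,0],8.2],[[0,0,0],8.2],[[0,0,0],8.2],[[0,0,0],8.2],[[0,0,0],8.2],[[0,0,0],8.2],[[0,0,0],8.2],[[0,0,0],0]], fingers=3)

```text
time_s: 2.2
position: [454.2, 487.3, 242.0]
orientation: [-3.141, 0.001, 1.57]
wrist_force: [-1.0, 0.8, 0.8]
grip_width: 30.1
```

Run:
```python
from h import *
o=manip.observe();print(o)
s=manip.snapshot("wrist");cv2.imwrite("pics/w1.png",s["img"])
T=s["camera_from_world"];print(-T[:3,:3].T@T[:3,3],T[2,:3])
```

```text
{'time_s': 2.2, 'joints': array([-0.96369408,  0.74996047,  0.14447154,  1.43880078, -0.11938844,
        0.96208133, -0.79018797]), 'qd': array([ 0.01553322, -0.00040321, -0.02997549, -0.00194847,  0.02779714,
        0.00210916,  0.09825746]), 'joint_efforts': array([-9.31260246e-02, -5.72072697e+01,  3.66998255e+00, -1.66985375e+01,
       -1.70015618e-01,  4.67990467e-03, -7.94531498e-01]), 'position': array([454.23341121, 487.26276823, 241.96218476]), 'orientation': array([-3.14147357e+00,  7.82663820e-04,  1.56969529e+00]), 'wrist_force': array([-0.97039613,  0.83016373,  0.7540096 ]), 'moment': array([ 0.0107751 , -0.04536523, -0.05828279]), 'grip_width': 30.13877630818855}
[453.49775317 561.4566962  372.80200875] [0.001047   0.29103579 0.95671159]
```

View pics/w1.png

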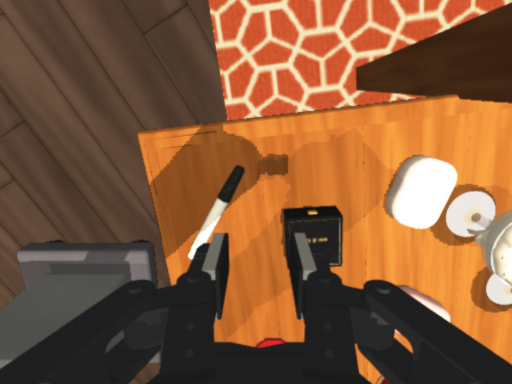

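Run:
```python
from h import *
s=manip.snapshot("wrist");im=s["img"][190:290,260:360]
cv2.imwrite("pics/w1z.png",cv2.resize(im,None,fx=6,fy=6,interpolation=cv2.INTER_CUBIC))
t=manip.snapshot("top")
def blk(img,x0,y0,x1,y1,th=70):
    m=(img.max(2)<th).astype(np.uint8);mm=np.zeros_like(m);mm[y0:y1,x0:x1]=m[y0:y1,x0:x1]
    c=max(cv2.findContours(mm,0,2)[0],key=cv2.contourArea)
    r=cv2.minAreaRect(c);return r
r=blk(t["img"],130,180,165,212);print(r);print([np.round(onz(t,u,v,36),1) for u,v in cv2.boxPoints(r)],onz(t,*r[0],36))
```

```text
((148.0, 195.5), (17.0, 18.0), 90.0)
[array([548.7, 421.2,  36. ]), array([548.7, 354.9,  36. ]), array([486.2, 353.8,  36. ]), array([486.2, 420. ,  36. ])] [517.40699003 387.45479893  36.        ]
```

View pics/w1z.png

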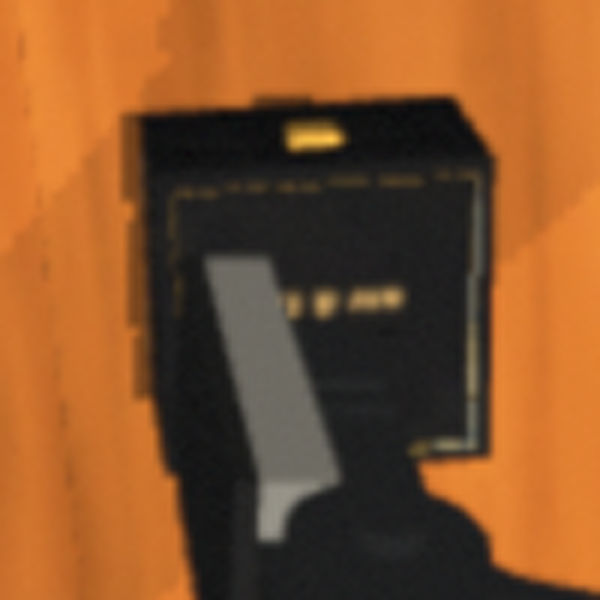

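Run:
```python
from h import *
s=manip.snapshot("wrist")
for u,v,z in [(285.3,218.7,36),(342,216.3,36),(341.3,265.3,36),(335.8,206.7,0),(283.5,208.7,0)]: print(z,np.round(onz(s,u,v,z),1))
a=onz(s,285.3,218.7,36);b=onz(s,342,216.3,36);print("yaw dev deg (dy/dx of back edge)",np.degrees(np.arctan2(b[1]-a[1],b[0]-a[0])),np.linalg.norm(b-a))
t=manip.snapshot("top")
print("tri corner FR top", tri([(s,341.3,265.3),(t,157.7,186.9)]))
```

```text
36 [483.9 425.   36. ]
36 [548.6 428.1  36. ]
36 [552.7 365.1  36. ]
0 [549.9 426.7   0. ]
0 [484.5 423.9   0. ]
yaw dev deg (dy/dx of back edge) 2.7723171319606417 64.75793355690399
tri corner FR top (array([553.59710534, 356.10558705,  21.58752686]), [np.float64(2.72996890983154), np.float64(0.9038801199398426)])
```

Request:
carry_out(rows=[[[-2,0.2,0],0],[[-4.5,0.2,0],0],[[-4.5,0.2,0],0],[[-4.5,0.2,0],0],[[-4.5,0.2,0],0],[[-4.5,0.2,0],0],[[-4.5,0.2,0],0],[[-4.5,0.2,0],0],[[-4.5,0.2,0],0],[[-4.5,0.2,0],0],[[-4.5,0.2,0],0],[[-4.5,0.2,0],0],[[-4.5,0.2,0],0],[[-4.5,0.2,0],0],[[-4.5,0.2,0],0],[[-4.5,0.2,0],0],[[-4.5,0.2,0],0],[[-4.5,0.2,0],0],[[-4,0.2,0],0],[[-2,0.2,0],0]])

```text
time_s: 4.45
position: [492.3, -363.1, 242.4]
orientation: [3.141, 0.003, 1.566]
wrist_force: [0.1, 0.0, 0.2]
grip_width: 30.0
```

Request:
carry_out(rows=[[[-2,0.2,0],0],[[-2,0.2,0],0],[[0,0,0],0],[[0,0,0],0]])

```text
time_s: 4.85
position: [497.5, -397.4, 242.0]
orientation: [-3.141, -0.001, 1.57]
wrist_force: [-0.1, -0.0, -0.1]
grip_width: 30.2
```

Run:
```python
from h import *
o=manip.observe();print(o["time_s"],o["position"],o["orientation"],o["joints"])
s=manip.snapshot("wrist");cv2.imwrite("pics/w2.png",s["img"])
im=s["img"]
cv2.imwrite("pics/w2z.png",cv2.resize(im[:300,100:420],None,fx=2.4,fy=2,interpolation=cv2.INTER_CUBIC)[:600])
import pickle;pickle.dump(s,open("w2.pkl","wb"))
```

```text
4.85 [ 497.46277019 -397.3931988   242.03407076] [-3.14148111e+00 -1.02814054e-03  1.56987985e+00] [ 0.58794586  0.70242944  0.02600594  1.53401638 -0.02233753  0.90611282
  0.62067208]
```

View pics/w2.png

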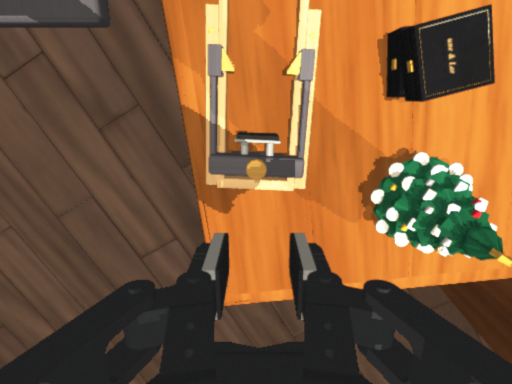

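Request:
carry_out(rows=[[[3,0,0],0],[[4,0,0],0],[[4,0,0],0],[[1,0,0],0],[[0,0,0],0],[[0,0,0],0]])

```text
time_s: 5.5
position: [497.8, -278.5, 242.6]
orientation: [3.141, 0.001, 1.57]
wrist_force: [1.0, -0.7, 0.0]
grip_width: 30.4
```

Run:
```python
from h import *
import pickle
o=manip.observe();print(o["time_s"],o["position"],o["orientation"])
s=manip.snapshot("wrist");cv2.imwrite("pics/w3.png",s["img"])
pickle.dump(s,open("w3.pkl","wb"))
for n,(a,b) in {"w2":(0,200),"w3":(0,330)}.items():
    im=pickle.load(open(n+".pkl","rb"))["img"]
    k=4 if n=="w2" else 3
    if n=="w2": c=im[0:150,180:340]
    else: c=im[60:260,180:340]
    cv2.imwrite(f"pics/{n}zz.png",cv2.resize(c,None,fx=k,fy=k,interpolation=cv2.INTER_CUBIC))
```

```text
5.5 [ 497.79480481 -278.49022114  242.5939518 ] [3.14122458e+00 1.16211514e-03 1.56993398e+00]
```

View pics/w3.png

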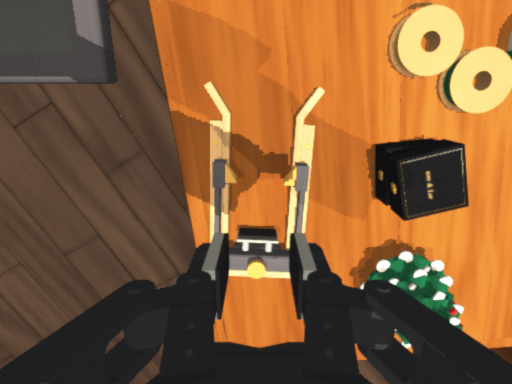

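View pics/w2zz.png

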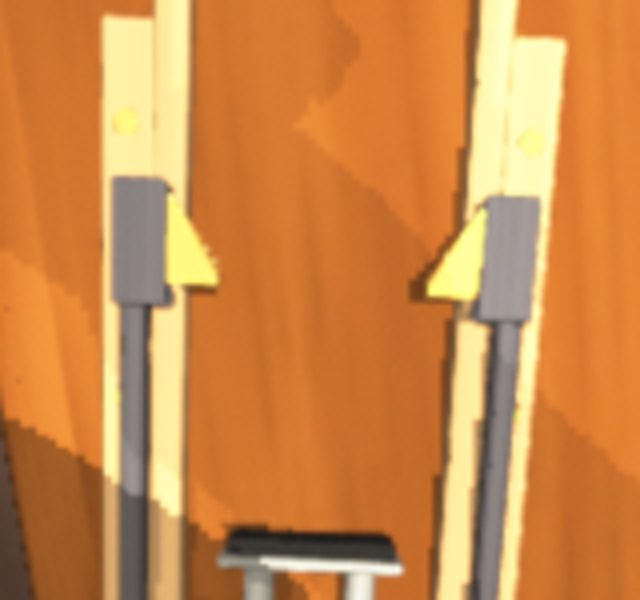

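View pics/w3zz.png

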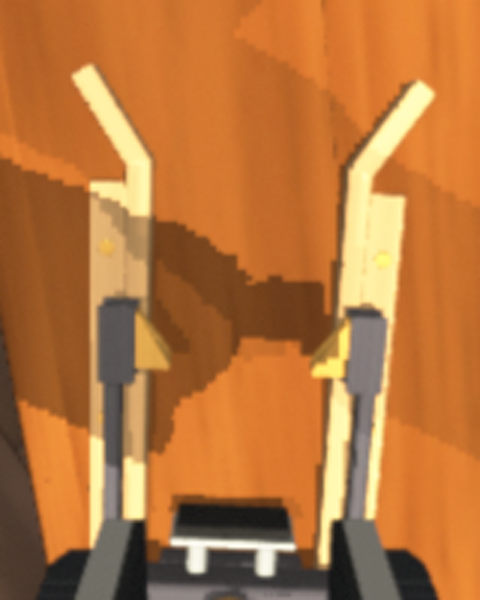

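Run:
```python
from h import *
import pickle
a=pickle.load(open("w2.pkl","rb"));b=pickle.load(open("w3.pkl","rb"))
f=lambda s,u,v,z:onz(s,u,v,z)[:2]
kl=f(b,230.3,113.3,16);kr=f(b,295,117.3,16);ml=f(b,211.5,81.7,16);mr=f(b,318.3,86.7,16)
print("knees",kl,kr,np.linalg.norm(kl-kr));print("mouth",ml,mr,np.linalg.norm(ml-mr))
dl=f(a,226.3,120,16);dr=f(a,290,147.5,16);ul=f(a,227.5,0,16);ur=f(a,300,0,16)
print("fence in",ul,dl,ur,dr)
for p,q in[(ul,dl),(ur,dr)]: print(np.degrees(np.arctan2((q-p)[0],-(q-p)[1])))
d=np.array([kr-kl,mr-ml]);print([np.degrees(np.arctan2(x[1],x[0])) for x in d])
bl=f(a,234,71.7,31);br=f(a,286.7,74.7,31);print("bolts",bl,br,np.linalg.norm(bl-br))
print("bolts b",f(b,180+168/3,60+368/3,31),f(b,180+313/3,60+376/3,31))
print("tri",tri([(a,234,71.7),(b,180+168/3,60+368/3)]),tri([(a,286.7,74.7),(b,180+313/3,60+376/3)]))
for z in(25,31,38): print("plate",z,f(a,180+222/4,556/4,z),f(a,180+400/4,566/4,z))
```

```text
knees [ 465.53670915 -224.72325309] [ 536.86050256 -229.05200742] 71.45503214966483
mouth [ 446.29943876 -191.80879954] [ 560.83640491 -196.94621388] 114.65212444843861
fence in [ 465.21262336 -233.02810369] [ 460.47058111 -350.29937118] [ 537.57716813 -233.08249742] [ 531.74531393 -380.84172644]
-2.315580551323719
-2.260212722302687
[np.float64(-3.4731116945741696), np.float64(-2.5682101484081454)]
bolts [ 471.26124824 -301.17281964] [ 524.82793599 -304.0684519 ] 53.64489466018391
bolts b [ 471.23934182 -299.7516131 ] [ 525.63640682 -302.88872113]
tri (array([ 470.94119722, -300.90354993,   26.86839344]), [np.float64(0.012316941173209419), np.float64(0.01112092975639315)]) (array([ 525.51703493, -303.87018268,   27.56498204]), [np.float64(0.3957819603971847), np.float64(0.3572674791356484)])
plate 25 [ 470.85500304 -370.01969092] [ 519.69040392 -372.77424735]
plate 31 [ 471.30071946 -369.2168603 ] [ 519.29414329 -371.92392508]
plate 38 [ 471.82072196 -368.28022457] [ 518.83183923 -370.93188244]
```

Request:
carry_out(rows=[[[2,0.1,0],0],[[4.5,0.1,0],0],[[4.5,0.1,0],0],[[4.5,0.1,0],0],[[4.5,0.1,0],0],[[4.5,0.1,0],0],[[4.5,0.1,0],0],[[4.5,0.1,0],0],[[4.5,0.1,0],0],[[4.5,0.1,0],0],[[4.5,0.1,0],0],[[4.5,0.1,0],0],[[4.5,0.1,0],0],[[4.5,0.1,0],0],[[4.5,0.1,0],0],[[4.5,0.1,0],0],[[4.5,0.1,0],0],[[3,0.1,0],-2.8],[[0.5,0,0],0],[[0,0,0],0]])

```text
time_s: 7.55
position: [517.2, 496.8, 241.5]
orientation: [3.141, 0.001, 1.618]
wrist_force: [0.6, -0.2, 0.4]
grip_width: 30.2
```

Run:
```python
from h import *
o=manip.observe();print(o["time_s"],o["position"],o["orientation"])
s=manip.snapshot("wrist");cv2.imwrite("pics/w4.png",s["img"])
for p in [(519,394,36),(516.5,426,36),(548.6,428.1,36),(483.9,425,36)]: print(proj(s,p))
```

```text
7.55 [517.24289036 496.75560587 241.50063896] [3.14132911e+00 9.75155026e-04 1.61786974e+00]
[256.95781592 250.62089304]
[256.06196701 225.50987573]
[284.01514145 225.05476978]
[227.72070619 225.06337542]
```

View pics/w4.png

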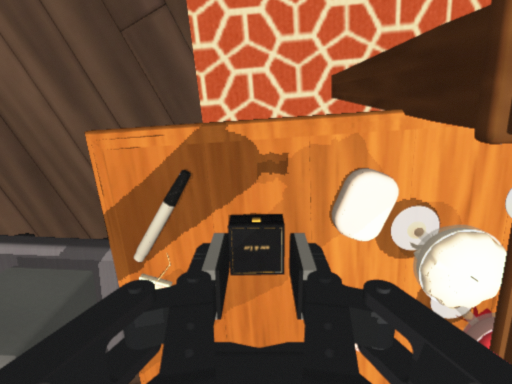

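Request:
carry_out(rows=[[[0,0,3],0],[[0,0,3],0],[[0,0,3],0],[[0,0,3],0],[[0,0,3],0],[[0,0,3],0],[[0,0,2],0],[[0,0,1.2],0],[[0,0,0.6],0],[[-0.5,0,0.4],0],[[-1.5,0,0],0],[[-1.5,0,0],0],[[-1,0,0],0],[[-0.4,0,0],0],[[0,0,0],0]])

```text
time_s: 9.1
position: [519.3, 447.9, 21.0]
orientation: [3.141, -0.001, 1.618]
wrist_force: [-0.9, 0.3, -1.2]
grip_width: 29.5
```

Run:
```python
from h import *
o=manip.observe();print(o["time_s"],o["position"],o["orientation"],o["wrist_force"])
s=manip.snapshot("wrist");cv2.imwrite("pics/w5.png",s["img"])
```

```text
9.1 [519.32350251 447.91704617  20.98525861] [ 3.14074364e+00 -5.05781510e-04  1.61777808e+00] [-0.91701231  0.25778661 -1.15981315]
```

View pics/w5.png

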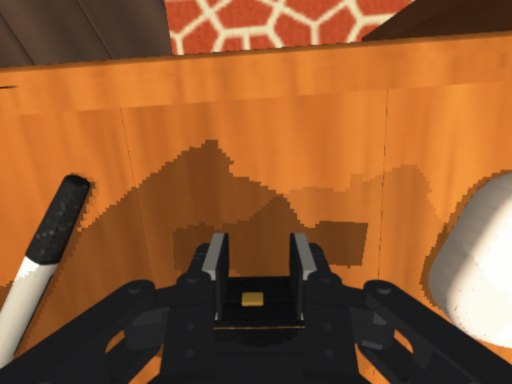

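```bash
cat > plan.py <<'E'
import numpy as np
def sim(C,d,segs,show=True):
    C=np.array(C,float)
    for n,ds,dd in segs:
        for i in range(n):
            dm=np.radians(d+dd/2);C=C+ds*np.array([np.sin(dm),-np.cos(dm)]);d+=dd
            g=np.hypot(*(C-[471,192]));b=np.hypot(*(C-[647,-16]))
            if i%3==2 or i==n-1: print(np.round(C,1),round(d,1),"globe",round(g),"bell",round(b))
        print('-')
E
python3 - <<'E'
from plan import *
sim((517,394),2.8,[(8,8,2),(9,8,0),(14,8,-2),(26,8,0),(4,8,1.7),(9,8,0)])
from h import *
t=manip.snapshot("top")
hsv=cv2.cvtColor(t["img"],cv2.COLOR_BGR2HSV)
c=t["img"][190:225,185:220];m=((hsv[...,0]<8)|(hsv[...,0]>172))&(hsv[...,1]>120);mm=np.zeros_like(m);mm[195:222,188:216]=m[195:222,188:216]
r=cv2.boundingRect(mm.astype(np.uint8));print("globe px",r,onz(t,r[0]+r[2]/2,r[1]+r[3]/2,15))
E
```

```text
[519.4 370.1] 8.8 globe 185 bell 407
[524.3 346.6] 14.8 globe 164 bell 383
[529.  331.3] 18.8 globe 151 bell 367
-
[536.7 308.6] 18.8 globe 134 bell 343
[544.4 285.9] 18.8 globe 119 bell 319
[552.2 263.2] 18.8 globe 108 bell 295
-
[558.7 240.1] 12.8 globe 100 bell 271
[562.8 216.5] 6.8 globe 95 bell 247
[564.4 192.5] 0.8 globe 93 bell 224
[563.4 168.5] -5.2 globe 95 bell 203
[561.4 152.7] -9.2 globe 99 bell 189
-
[557.6 129. ] -9.2 globe 107 bell 170
[553.8 105.3] -9.2 globe 120 bell 153
[549.9  81.6] -9.2 globe 136 bell 138
[546.1  57.9] -9.2 globe 154 bell 125
[542.3  34.2] -9.2 globe 173 bell 116
[538.4  10.5] -9.2 globe 194 bell 112
[534.6 -13.2] -9.2 globe 215 bell 112
[530.7 -36.9] -9.2 globe 237 bell 118
[528.2 -52.7] -9.2 globe 251 bell 124
-
[525.4 -76.5] -4.1 globe 274 bell 136
[524.9 -84.5] -2.4 globe 282 bell 140
-
[ 523.9 -108.5] -2.4 globe 305 bell 154
[ 522.9 -132.4] -2.4 globe 329 bell 170
[ 521.9 -156.4] -2.4 globe 352 bell 188
-
globe px (193, 200, 16, 16) [472.54469025 194.72310097  15.        ]
```

Request:
carry_out(rows=[[[-0.4,-0.1,0.1],0],[[-0.4,-0.1,0.1],0],[[-0.4,0,0],0],[[-0.8,-0.15,0],-2],[[-0.8,-0.15,0],-2],[[-0.8,-0.15,0],-2],[[-0.8,-0.15,0],-2],[[-0.8,-0.15,0],-2],[[-0.8,-0.15,0],-2],[[-0.8,-0.15,0],-2],[[-0.8,-0.15,0],-2],[[0,0,0],0]])

```text
time_s: 10.4
position: [516.8, 369.3, 18.3]
orientation: [-3.141, 0.001, 1.896]
wrist_force: [0.5, -0.5, 0.2]
grip_width: 30.0
```

```bash
cat > look.py <<'E'
from h import *
import sys
n=sys.argv[1]
o=manip.observe();p=o["position"];psi=o["orientation"][2];d=psi-np.pi/2
print(o["time_s"],np.round(p,1),"delta",round(np.degrees(d),2),"F",np.round(o["wrist_force"],1),"boxC~",np.round(p[:2]+43*np.array([np.sin(d),-np.cos(d)]),1))
s=manip.snapshot("wrist");t=manip.snapshot("top")
u,v=proj(t,(p[0],p[1],30)).astype(int)
c=cv2.resize(t["img"][v-45:v+45,u-55:u+55],None,fx=4,fy=4,interpolation=cv2.INTER_CUBIC)[:384]
w=s["img"]
out=np.zeros((384,512+c.shape[1],3),np.uint8);out[:,:512]=w;out[:c.shape[0],512:]=c
out=cv2.resize(out,None,fx=800/out.shape[1],fy=800/out.shape[1])
cv2.imwrite(f"pics/{n}.png",out)
import pickle;pickle.dump((s,t,o),open(n+".pkl","wb"))
E
python3 look.py p1
```

```text
10.4 [516.8 369.3  18.3] delta 18.64 F [ 0.5 -0.5  0.2] boxC~ [530.5 328.5]
```

View pics/p1.png

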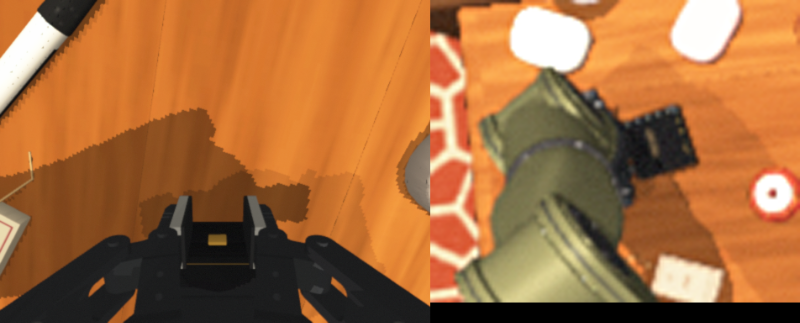

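Run:
```python
from plan import *
sim((530.5,328.5),18.6,[(8,8,0),(15,8,-2),(22,8,0),(9,8,1),(6,8,0)])
```

```text
[538.2 305.8] 18.6 globe 132 bell 340
[545.8 283. ] 18.6 globe 118 bell 316
[550.9 267.8] 18.6 globe 110 bell 300
-
[557.4 244.7] 12.6 globe 101 bell 276
[561.4 221.1] 6.6 globe 95 bell 252
[562.9 197.1] 0.6 globe 92 bell 229
[561.9 173.2] -5.4 globe 93 bell 207
[558.4 149.4] -11.4 globe 97 bell 188
-
[553.6 125.9] -11.4 globe 106 bell 170
[548.9 102.4] -11.4 globe 119 bell 154
[544.1  78.9] -11.4 globe 135 bell 140
[539.4  55.3] -11.4 globe 153 bell 129
[534.6  31.8] -11.4 globe 172 bell 122
[529.9   8.3] -11.4 globe 193 bell 120
[525.2 -15.2] -11.4 globe 214 bell 122
[523.6 -23.1] -11.4 globe 221 bell 124
-
[519.4 -46.7] -8.4 globe 244 bell 131
[516.6 -70.6] -5.4 globe 266 bell 141
[514.9 -94.5] -2.4 globe 290 bell 154
-
[ 513.9 -118.5] -2.4 globe 313 bell 168
[ 512.9 -142.5] -2.4 globe 337 bell 184
-
```

Request:
carry_out(rows=[[[-0.6,0,0],0],[[-0.8,0,0],0],[[-0.8,0,0],0],[[-0.8,0,0],0],[[-0.8,0,0],0],[[-0.8,0,0],0],[[-0.8,0,0],0],[[-0.8,0,0],0],[[-0.2,0,0],0],[[0,0,0],0]])

```text
time_s: 11.5
position: [537.1, 309.8, 18.3]
orientation: [-3.141, 0.0, 1.897]
wrist_force: [-0.5, -0.1, 0.3]
grip_width: 30.5
```

```bash
python3 look.py p2
```

```text
11.5 [537.1 309.8  18.3] delta 18.69 F [-0.5 -0.1  0.3] boxC~ [550.9 269.1]
```

View pics/p2.png

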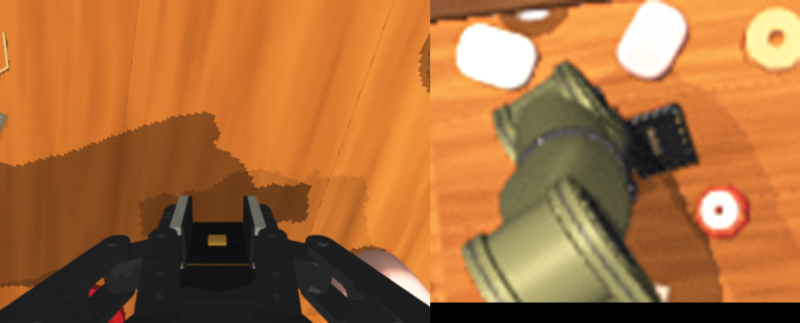

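Request:
carry_out(rows=[[[-0.8,0.15,0],2],[[-0.8,0.15,0],2],[[-0.8,0.15,0],2],[[-0.8,0.15,0],2],[[-0.8,0.15,0],2],[[-0.8,0.15,0],2],[[-0.8,0.15,0],2],[[-0.8,0.15,0],2],[[0,0,0],0]])

```text
time_s: 12.5
position: [562.1, 248.3, 18.3]
orientation: [3.142, 0.002, 1.615]
wrist_force: [-0.2, -0.4, 0.3]
grip_width: 29.8
```

```bash
python3 look.py p3
```

```text
12.5 [562.1 248.3  18.3] delta 2.54 F [-0.2 -0.4  0.3] boxC~ [564.  205.4]
```

View pics/p3.png

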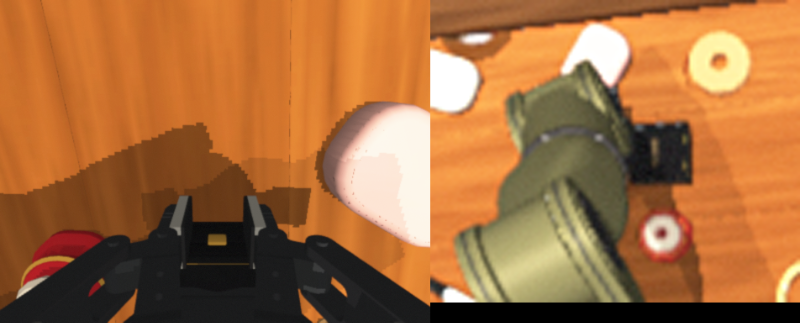

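Run:
```python
from plan import *
sim((564,205.4),2.5,[(8,8,-2),(17,8,0),(11,8,1),(6,8,0)])
```

```text
[563.8 181.4] -3.5 globe 93 bell 214
[561.1 157.6] -9.5 globe 96 bell 194
[557.9 141.9] -13.5 globe 100 bell 181
-
[552.3 118.6] -13.5 globe 110 bell 165
[546.7  95.2] -13.5 globe 123 bell 150
[541.1  71.9] -13.5 globe 139 bell 138
[535.5  48.6] -13.5 globe 157 bell 129
[529.9  25.2] -13.5 globe 177 bell 124
[526.1   9.7] -13.5 globe 190 bell 124
-
[521.1 -13.8] -10.5 globe 212 bell 126
[517.4 -37.5] -7.5 globe 234 bell 131
[514.9 -61.4] -4.5 globe 257 bell 140
[513.9 -77.4] -2.5 globe 273 bell 147
-
[ 512.9 -101.3] -2.5 globe 296 bell 159
[ 511.8 -125.3] -2.5 globe 320 bell 174
-
```

Request:
carry_out(rows=[[[-0.8,0.15,0],2],[[-0.8,0.15,0],2],[[-0.8,0.15,0],2],[[-0.8,0.15,0],2],[[-0.8,0.15,0],2],[[-0.8,0.15,0],2],[[-0.8,0.15,0],2],[[-0.8,0.15,0],2],[[-0.8,0,0],0],[[-0.8,0,0],0],[[-0.8,0,0],0],[[-0.8,0,0],0],[[0,0,0],0]])

```text
time_s: 13.9
position: [561.0, 152.9, 18.3]
orientation: [-3.141, 0.002, 1.337]
wrist_force: [0.3, -0.6, 0.9]
grip_width: 30.3
```

```bash
python3 look.py p4
```

```text
13.9 [561.  152.9  18.3] delta -13.37 F [ 0.3 -0.6  0.9] boxC~ [551. 111.]
```

View pics/p4.png

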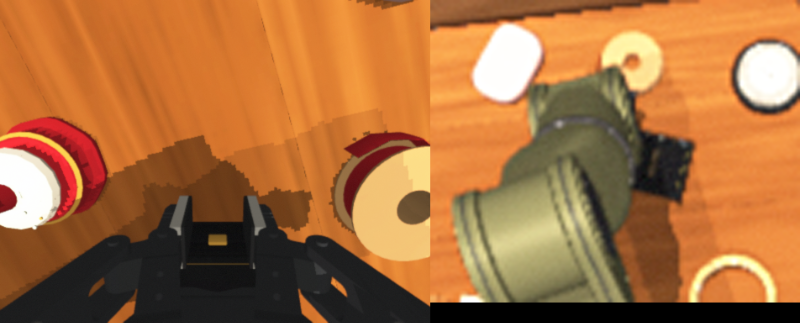

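Run:
```python
from plan import *
sim((551,111),-13.4,[(16,8,0),(11,8,1),(4,8,0)])
```

```text
[545.4  87.7] -13.4 globe 128 bell 145
[539.9  64.3] -13.4 globe 145 bell 134
[534.3  41. ] -13.4 globe 164 bell 126
[528.8  17.6] -13.4 globe 184 bell 123
[523.2  -5.7] -13.4 globe 205 bell 124
[521.3 -13.5] -13.4 globe 212 bell 126
-
[516.4 -37. ] -10.4 globe 233 bell 132
[512.7 -60.7] -7.4 globe 256 bell 142
[510.2 -84.6] -4.4 globe 279 bell 153
[ 509.3 -100.5] -2.4 globe 295 bell 162
-
[ 508.3 -124.5] -2.4 globe 319 bell 176
[ 507.9 -132.5] -2.4 globe 327 bell 181
-
```

Request:
carry_out(rows=[[[-0.8,0,0],0],[[-0.8,0,0],0],[[-0.8,0,0],0],[[-0.8,0,0],0],[[-0.8,0,0],0],[[-0.8,0,0],0],[[-0.8,0,0],0],[[-0.8,0,0],0],[[-0.8,0,0],0],[[-0.8,0,0],0],[[-0.8,0,0],0],[[-0.8,0,0],0],[[-0.8,0,0],0],[[-0.8,0,0],0],[[-0.8,0,0],0],[[0,0,0],0]])

```text
time_s: 15.6
position: [533.4, 36.1, 18.3]
orientation: [-3.141, 0.001, 1.337]
wrist_force: [-0.1, -0.0, 0.1]
grip_width: 29.7
```

```bash
python3 look.py p5
```

```text
15.6 [533.4  36.1  18.3] delta -13.38 F [-0.1 -0.   0.1] boxC~ [523.4  -5.7]
```

View pics/p5.png

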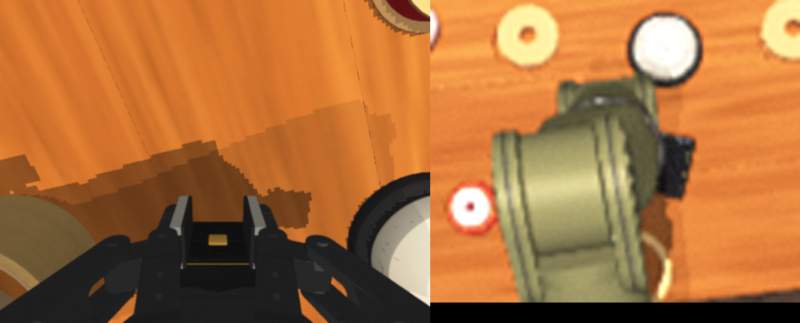

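Request:
carry_out(rows=[[[-0.8,0,0],0],[[-0.8,0,0],0],[[-0.8,0,0],0],[[-0.8,-0.08,0],-1],[[-0.8,-0.08,0],-1],[[-0.8,-0.08,0],-1],[[-0.8,-0.08,0],-1],[[-0.8,-0.08,0],-1],[[-0.8,-0.08,0],-1],[[-0.8,-0.08,0],-1],[[-0.8,-0.08,0],-1],[[-0.8,-0.08,0],-1],[[-0.8,-0.08,0],-1],[[-0.8,-0.08,0],-1],[[0,0,0],0]])

```text
time_s: 17.2
position: [506.6, -72.9, 18.3]
orientation: [-3.141, 0.001, 1.53]
wrist_force: [0.6, 0.2, -0.3]
grip_width: 30.0
```

```bash
python3 look.py p6
python3 - <<'E'
from h import *
t=manip.snapshot("top")
cv2.imwrite("pics/t6.png",cv2.resize(t["img"][165:235,250:400],None,fx=5,fy=5,interpolation=cv2.INTER_CUBIC))
E
```

```text
17.2 [506.6 -72.9  18.3] delta -2.36 F [ 0.6  0.2 -0.3] boxC~ [ 504.9 -115.9]
```

View pics/p6.png

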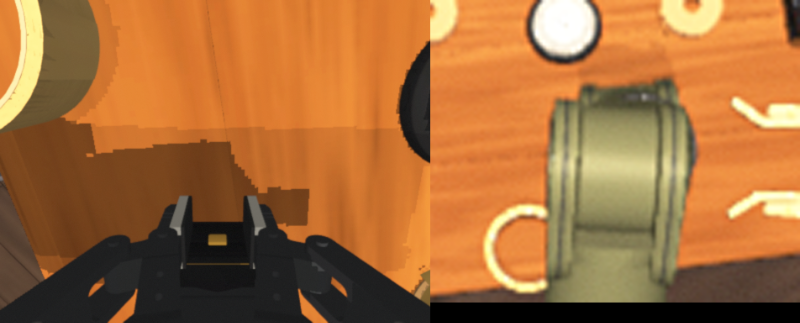

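View pics/t6.png

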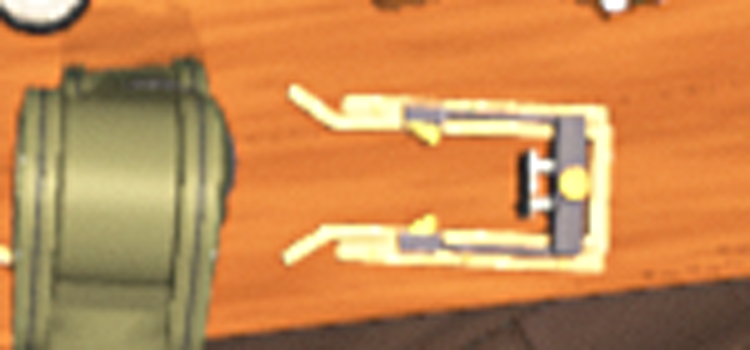

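Request:
carry_out(rows=[[[-0.5,-0.06,0],-0.8],[[-0.5,-0.06,0],-0.8],[[-0.6,0,0],0],[[-0.6,0,0],0],[[-0.6,0,0],0],[[-0.6,0,0],0],[[-0.6,0,0],0],[[-0.6,0,0],0],[[-0.6,0,0],0],[[-0.6,0,0],0],[[-0.6,0,0],0],[[-0.6,0,0],0],[[-0.5,0.06,0],0.8],[[-0.5,0.06,0],0.8],[[0,0,0],0]])

```text
time_s: 18.85
position: [505.9, -152.0, 18.3]
orientation: [3.141, 0.001, 1.53]
wrist_force: [0.0, -0.4, -0.6]
grip_width: 30.1
```

```bash
python3 look.py p7
python3 - <<'E'
from h import *
t=manip.snapshot("top")
a=cv2.resize(t["img"][165:235,250:400],None,fx=5,fy=5,interpolation=cv2.INTER_CUBIC)
s=manip.snapshot("scene")
cv2.imwrite("pics/t7.png",a)
cv2.imwrite("pics/s7.png",cv2.resize(s["img"][140:220,260:400],None,fx=5,fy=5,interpolation=cv2.INTER_CUBIC))
E
```

```text
18.85 [ 505.9 -152.    18.3] delta -2.37 F [ 0.  -0.4 -0.6] boxC~ [ 504.2 -195. ]
```

View pics/p7.png

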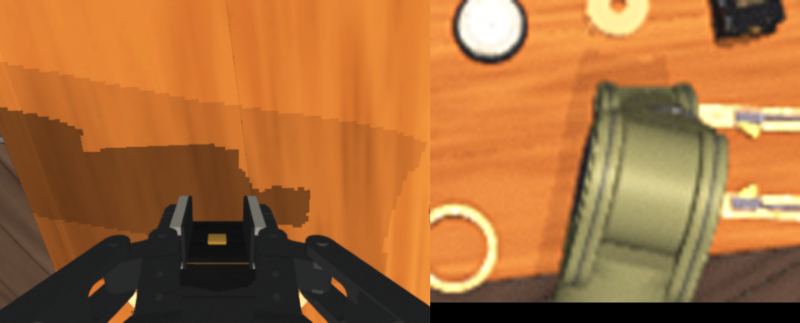

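View pics/t7.png

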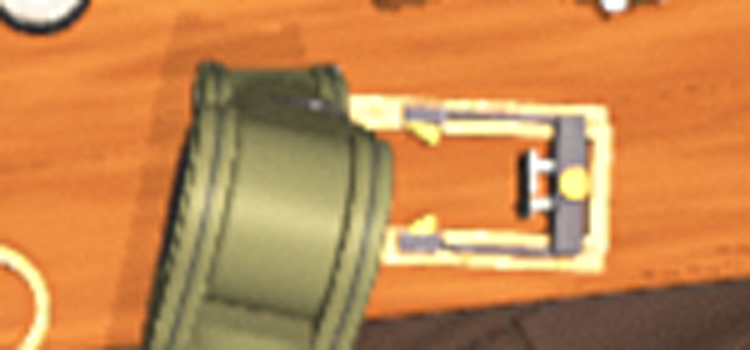

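View pics/s7.png

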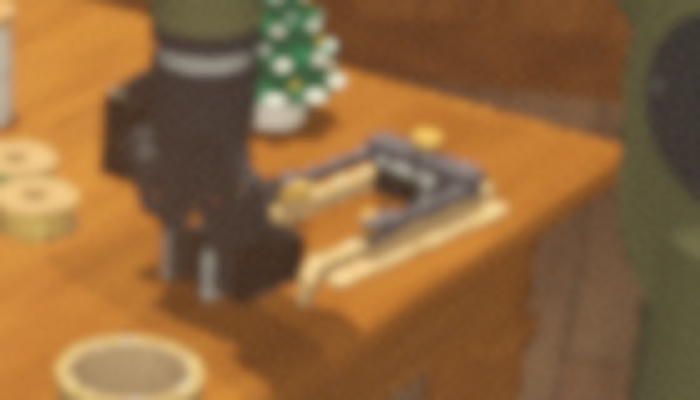

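Request:
carry_out(rows=[[[-0.5,0,0],0],[[-0.6,0,0],0],[[-0.6,0,0],0],[[-0.6,0,0],0],[[-0.6,0,0],0],[[-0.6,0,0],0],[[-0.5,0,0],0],[[-0.4,0,0],0],[[-0.3,0,0],0],[[0,0,0],0]])

```text
time_s: 20.05
position: [503.9, -198.5, 18.3]
orientation: [3.141, 0.0, 1.531]
wrist_force: [-0.1, 0.3, -0.6]
grip_width: 29.8
```

```bash
python3 look.py p8
python3 - <<'E'
from h import *
t=manip.snapshot("top")
a=cv2.resize(t["img"][165:235,250:400],None,fx=5,fy=5,interpolation=cv2.INTER_CUBIC)
s=manip.snapshot("scene")
b=cv2.resize(s["img"][140:210,260:400],None,fx=5.357,fy=5,interpolation=cv2.INTER_CUBIC)[:250]
cv2.imwrite("pics/ts8.png",np.vstack([a,b[:, :750]]))
E
```

```text
20.05 [ 503.9 -198.5   18.3] delta -2.3 F [-0.1  0.3 -0.6] boxC~ [ 502.2 -241.5]
```

View pics/p8.png

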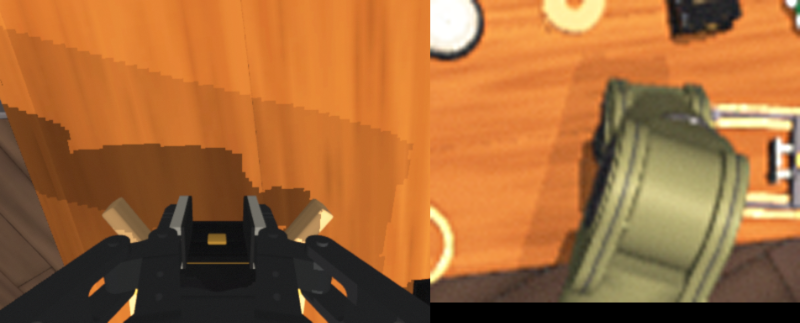

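View pics/ts8.png

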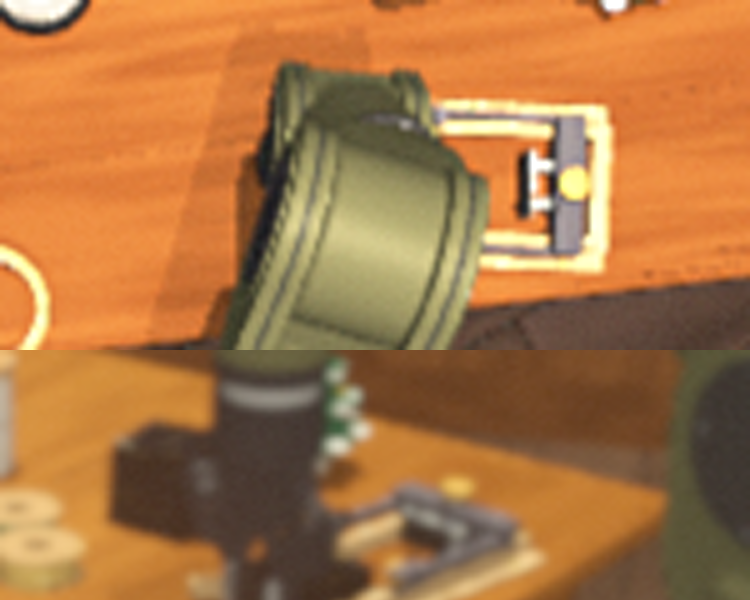

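Request:
carry_out(rows=[[[0.5,0,0],0],[[0.3,0,-0.4],0],[[0,0,-0.4],0],[[0,0,0],0],[[0,0,0],0]], fingers=1.6)

```text
time_s: 20.75
position: [504.5, -190.0, 26.6]
orientation: [3.141, 0.0, 1.531]
wrist_force: [0.1, 1.0, 0.4]
grip_width: 15.8
```

```bash
python3 look.py p9
python3 - <<'E'
from h import *
s=manip.snapshot("scene")
b=cv2.resize(s["img"][145:220,280:380],None,fx=7,fy=7,interpolation=cv2.INTER_CUBIC)
cv2.imwrite("pics/s9.png",b)
E
```

```text
20.75 [ 504.5 -190.    26.6] delta -2.27 F [0.1 1.  0.4] boxC~ [ 502.8 -233. ]
```

View pics/p9.png

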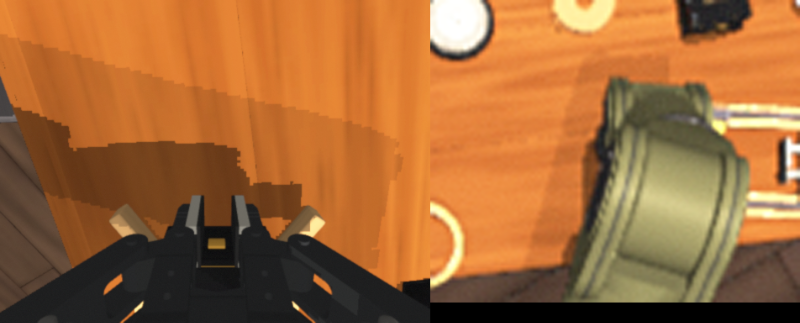

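View pics/s9.png

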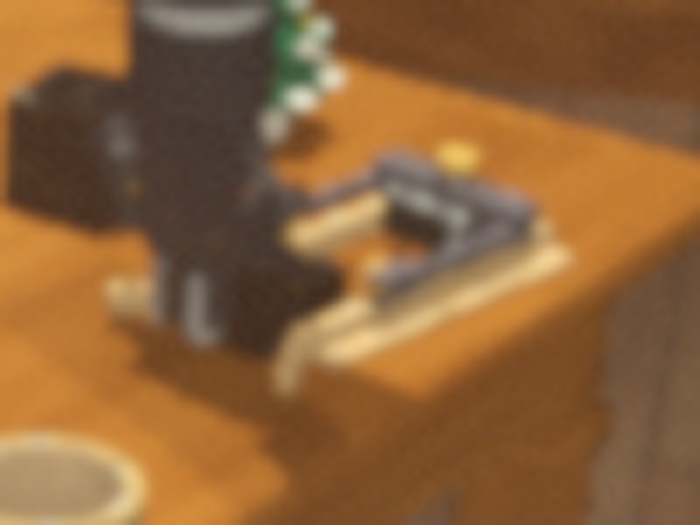

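Request:
carry_out(rows=[[[-0.4,-0.05,0],0],[[-0.4,0,0],0],[[-0.4,0,0],0],[[-0.4,0,0],0],[[-0.4,0,0],0],[[-0.4,0,0],0],[[-0.4,0,0],0],[[-0.4,0,0],0],[[-0.4,0,0],0],[[-0.4,0,0],0],[[-0.3,0,0],0],[[-0.2,0,0],0],[[0,0,0],0],[[0,0,0],0]], fingers=1.3)

```text
time_s: 22.3
position: [502.0, -235.7, 26.3]
orientation: [3.141, 0.001, 1.531]
wrist_force: [0.3, 0.1, 0.5]
grip_width: 13.0
```

```bash
python3 look.py p10
python3 - <<'E'
from h import *
t=manip.snapshot("top")
cv2.imwrite("pics/t10.png",cv2.resize(t["img"][165:235,280:400],None,fx=6,fy=6,interpolation=cv2.INTER_CUBIC))
E
```

```text
22.3 [ 502.  -235.7   26.3] delta -2.31 F [0.3 0.1 0.5] boxC~ [ 500.3 -278.6]
```

View pics/p10.png

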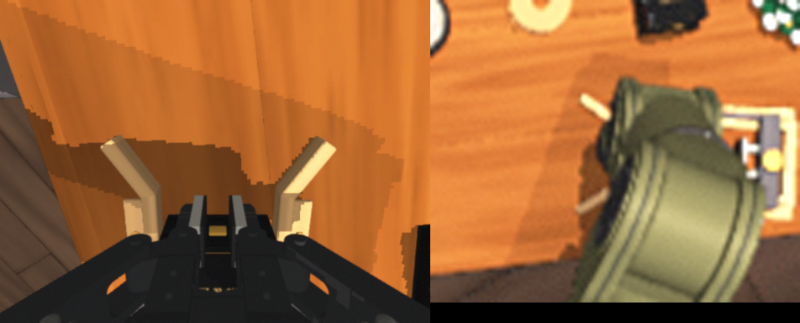

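View pics/t10.png

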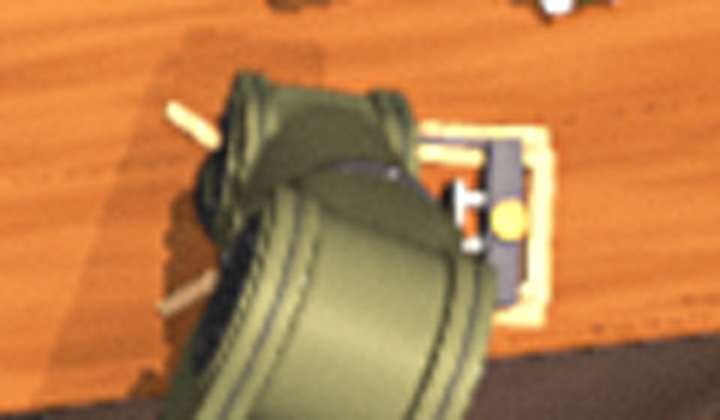

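Request:
carry_out(rows=[[[-0.3,0,0],0],[[-0.3,0,0],0],[[-0.3,0,0],0],[[-0.3,0,0],0],[[-0.3,0,0],0],[[-0.3,0,0],0],[[-0.3,0,0],0],[[-0.3,0,0],0],[[-0.3,0,0],0],[[-0.3,0,0],0]])

```text
time_s: 23.45
position: [500.8, -264.9, 26.3]
orientation: [-3.142, -0.0, 1.531]
wrist_force: [-0.0, 3.8, 2.1]
grip_width: 13.0
```

```bash
python3 look.py p11
```

```text
23.45 [ 500.8 -264.9   26.3] delta -2.25 F [-0.   3.8  2.1] boxC~ [ 499.2 -307.8]
```

View pics/p11.png

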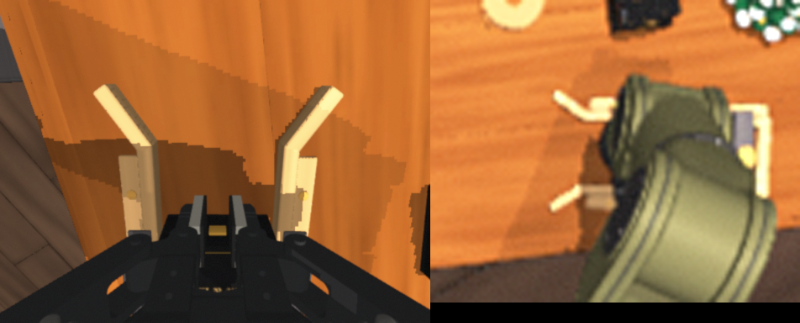

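Request:
carry_out(rows=[[[-0.2,0,0],0],[[-0.2,0,0],0],[[-0.2,0,0],0],[[-0.2,0,0],0],[[-0.2,0,0],0],[[-0.2,0,0],0]])

```text
time_s: 24.15
position: [500.3, -276.9, 26.3]
orientation: [-3.142, -0.0, 1.531]
wrist_force: [1.1, 3.0, 2.2]
grip_width: 13.2
```

Request:
carry_out(rows=[[[-0.2,0,0],0],[[-0.2,0,0],0]])

```text
time_s: 24.35
position: [500.2, -280.8, 26.2]
orientation: [-3.142, -0.0, 1.531]
wrist_force: [-0.7, 3.1, 3.1]
grip_width: 13.0
```

Request:
carry_out(rows=[[[-0.15,0,0],0],[[-0.15,0,0],0]])

```text
time_s: 24.55
position: [500.1, -283.8, 26.2]
orientation: [-3.142, -0.0, 1.531]
wrist_force: [-0.2, 3.7, 3.4]
grip_width: 12.8
```

```bash
python3 look.py p12
python3 - <<'E'
from h import *
o=manip.observe();print(o["moment"],o["wrist_force"])
s=manip.snapshot("wrist");cv2.imwrite("pics/w12.png",cv2.resize(s["img"][180:370,150:370],None,fx=3.5,fy=3.1,interpolation=cv2.INTER_CUBIC))
s=manip.snapshot("scene");cv2.imwrite("pics/s12.png",cv2.resize(s["img"][145:215,290:390],None,fx=7,fy=7,interpolation=cv2.INTER_CUBIC))
E
```

```text
24.55 [ 500.1 -283.8   26.2] delta -2.26 F [-0.2  3.7  3.4] boxC~ [ 498.4 -326.8]
[ 0.55278299 -0.06748042 -0.00992382] [0.49445614 2.98681198 2.62769547]
```

View pics/w12.png

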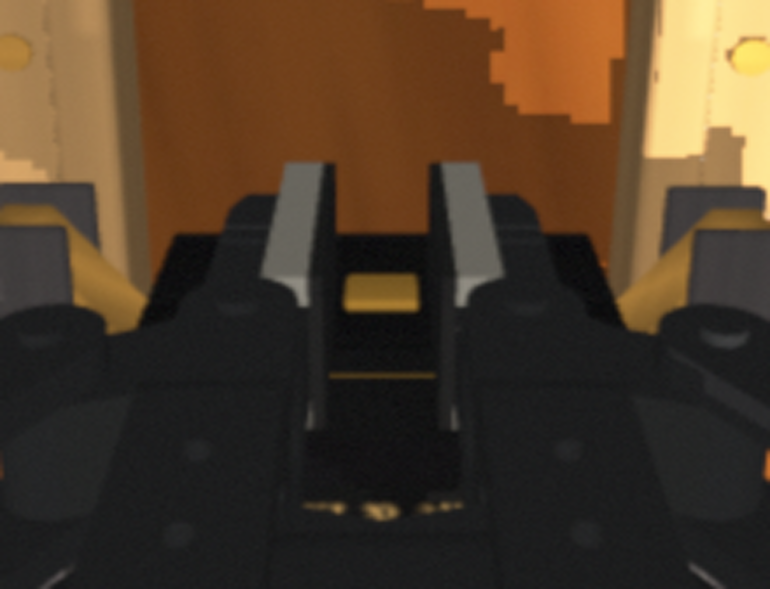

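View pics/s12.png

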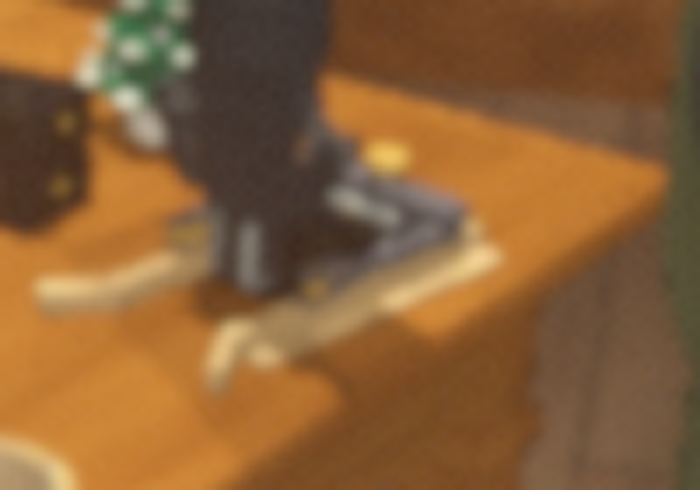

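Request:
carry_out(rows=[[[-0.15,0,0],0],[[-0.15,0,0],0]])

```text
time_s: 24.95
position: [500.0, -286.5, 26.2]
orientation: [-3.141, -0.0, 1.532]
wrist_force: [-0.1, 4.0, 2.0]
grip_width: 13.1
```

Request:
carry_out(rows=[[[-0.1,0,0],0],[[-0.1,0,0],0]])

```text
time_s: 25.15
position: [499.9, -287.9, 26.2]
orientation: [-3.141, -0.001, 1.532]
wrist_force: [-0.2, 6.2, 3.9]
grip_width: 12.6
```

Request:
carry_out(rows=[[[-0.1,0,0],0],[[-0.1,0,0],0]])

```text
time_s: 25.35
position: [500.0, -288.8, 26.2]
orientation: [-3.141, -0.003, 1.532]
wrist_force: [0.1, 7.5, 3.6]
grip_width: 12.8
```

Request:
carry_out(rows=[[[-0.1,0,0],0]])

```text
time_s: 25.45
position: [500.0, -289.3, 26.3]
orientation: [-3.141, -0.003, 1.533]
wrist_force: [0.3, 8.1, 5.1]
grip_width: 12.9
```

Request:
carry_out(rows=[[[-0.1,0,0],0]])

```text
time_s: 25.55
position: [500.0, -289.7, 26.2]
orientation: [-3.141, -0.004, 1.533]
wrist_force: [-0.2, 10.0, 5.5]
grip_width: 13.1
```

Run:
```python
from h import *
o=manip.observe();print(o["moment"],o["wrist_force"],o["position"])
s=manip.snapshot("wrist");cv2.imwrite("pics/w13.png",cv2.resize(s["img"][180:370,150:370],None,fx=3.5,fy=3.1,interpolation=cv2.INTER_CUBIC))
o=manip.observe();print(o["moment"],o["wrist_force"],o["position"])
```

```text
[ 2.0252533  -0.03282654 -0.13920801] [-0.24821274  9.98788027  5.49588307] [ 500.0366981  -289.73730378   26.24124247]
[ 1.77579383 -0.01552207 -0.05290937] [1.13957848 7.91870284 4.63618261] [ 500.0266502  -289.82658994   26.23137363]
```

View pics/w13.png

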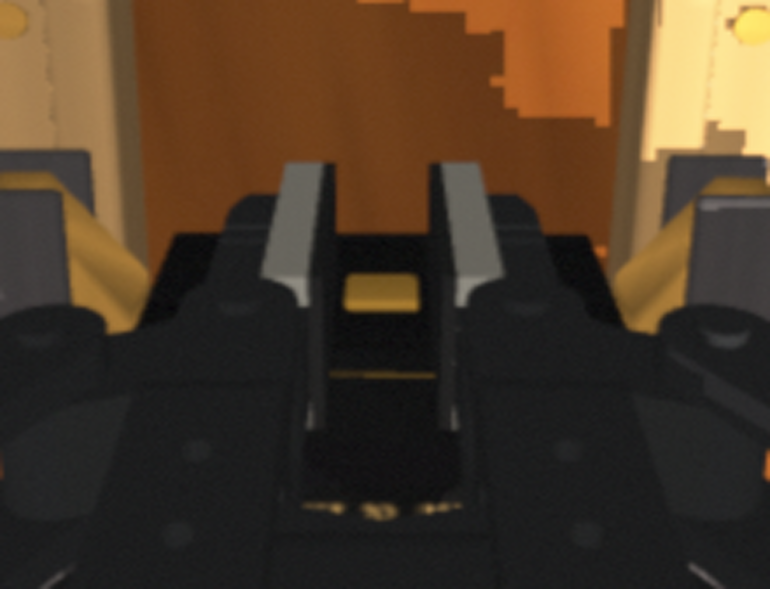

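Request:
carry_out(rows=[[[-0.1,0,0],0],[[0,0,0],0]])

```text
time_s: 25.8
position: [500.1, -290.7, 26.3]
orientation: [-3.141, -0.004, 1.533]
wrist_force: [-0.1, 7.6, 4.5]
grip_width: 13.1
```

Request:
carry_out(rows=[[[-0.1,0,0],0],[[0,0,0],0]])

```text
time_s: 26.0
position: [500.1, -291.4, 26.2]
orientation: [-3.141, -0.004, 1.533]
wrist_force: [0.8, 9.2, 4.1]
grip_width: 13.2
```

Run:
```python
from h import *
s=manip.snapshot("wrist");cv2.imwrite("pics/w14.png",cv2.resize(s["img"][180:370,150:370],None,fx=3.5,fy=3.1,interpolation=cv2.INTER_CUBIC))
o=manip.observe();print(o["moment"],o["wrist_force"],o["position"])
```

```text
[ 1.93126635 -0.05080788 -0.14328089] [0.7435634  9.45155958 4.6489873 ] [ 500.11013541 -291.31581788   26.23645462]
```

View pics/w14.png

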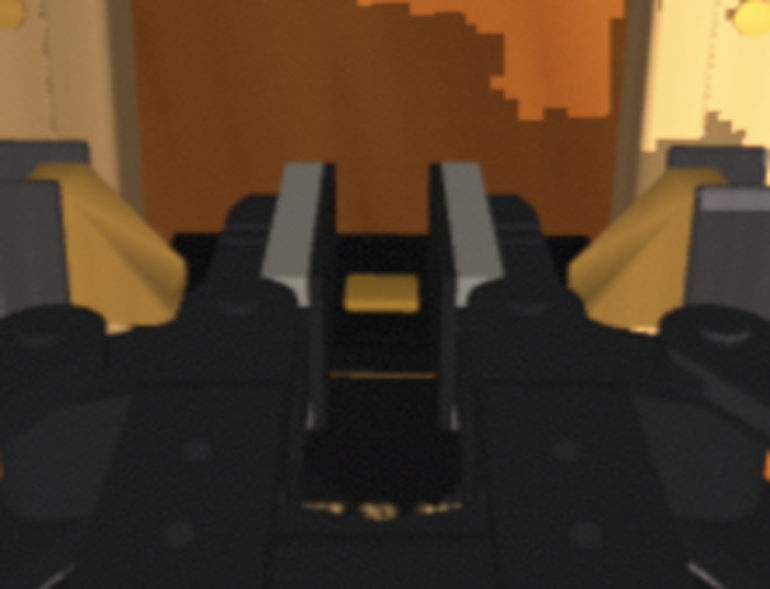

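Request:
carry_out(rows=[[[0.1,0,0],0],[[0.2,0,0],0],[[0.3,0,0],0],[[0.5,0,0],0],[[0.8,0,0],0],[[1,0,0],0],[[1,0,0],0],[[1,0,0],0],[[1,0,-0.5],0],[[1,0,-1.5],0],[[0,0,-3],0],[[0,0,-3],0],[[0,0,-4],0],[[0,0,-4],0],[[0,0,-3],0],[[0,0,-2],0],[[0,0,0],0],[[0,0,0],0]])

```text
time_s: 27.85
position: [502.2, -225.4, 237.1]
orientation: [3.141, 0.0, 1.532]
wrist_force: [-0.8, 0.2, -0.1]
grip_width: 13.0
```

Run:
```python
from h import *
s=manip.snapshot("wrist");cv2.imwrite("pics/w15.png",s["img"])
o=manip.observe();print(o["time_s"],o["wrist_force"],o["position"])
```

```text
27.9 [ 0.54327962 -0.60802747 -0.42406017] [ 501.72244258 -225.32143193  236.13055554]
```

View pics/w15.png

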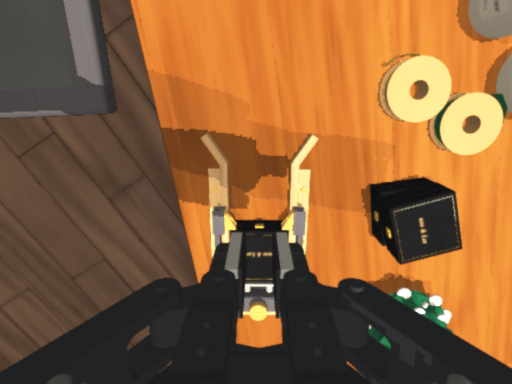

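Request:
carry_out(rows=[[[-3,0,0],0],[[-4,0,0],0],[[-4,0,0],0],[[-4,0,0],0],[[-2,0,0],0],[[0,0,0],0],[[0,0,0],0]])

```text
time_s: 28.6
position: [495.1, -394.7, 234.8]
orientation: [-3.139, -0.002, 1.531]
wrist_force: [-0.7, 0.8, -0.2]
grip_width: 12.8
```

Run:
```python
from h import *
s=manip.snapshot("wrist");cv2.imwrite("pics/w16.png",cv2.resize(s["img"][0:190,150:350],None,fx=4,fy=3.15,interpolation=cv2.INTER_CUBIC))
import pickle;pickle.dump(s,open("w16.pkl","wb"))
t=manip.snapshot("top");cv2.imwrite("pics/t16.png",cv2.resize(t["img"][120:260,225:425],None,fx=4,fy=4))
o=manip.observe();print(o["time_s"],o["wrist_force"],o["position"])
```

```text
28.7 [-0.14690182  0.50762961  0.02049534] [ 496.00763936 -393.3732217   235.4992344 ]
```

View pics/w16.png

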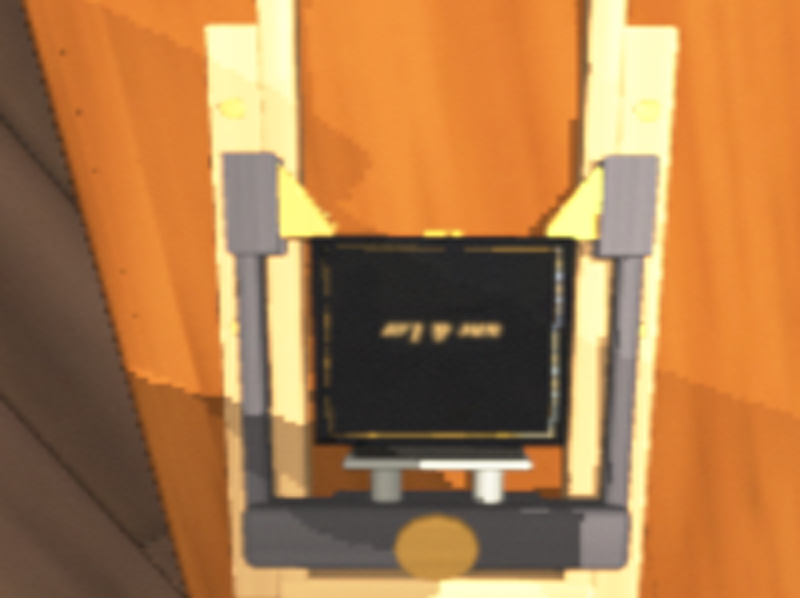

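View pics/t16.png

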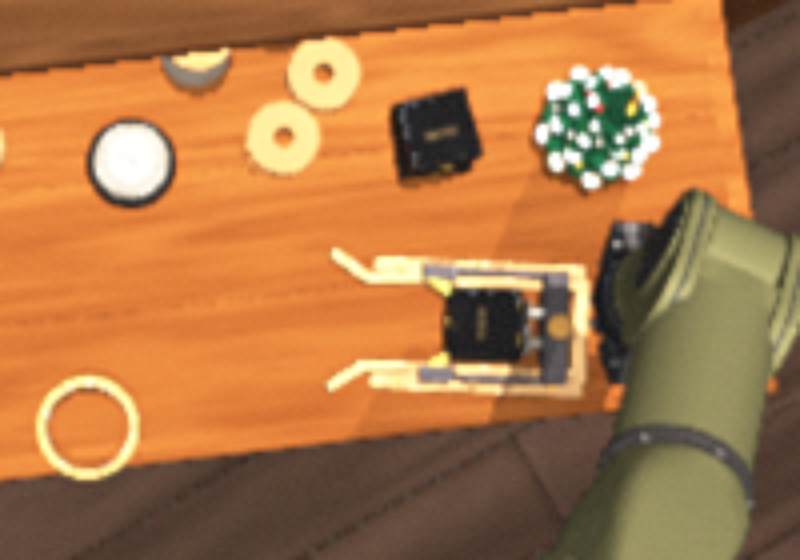

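Run:
```python
from station import manip
print(manip.hand_in())
```

```text
the job is handed in; nothing more can be done
None
```

I pushed the box flat along the table with two slightly parted fingers against its rear face, curving between the snow globe and the bell and into the dock. I then narrowed the fingers and pressed in steps of about 1 mm until both bolts snapped out behind it. After that I drew back and up, and handed in at 28.7 s.

**End state:** in the last wrist and top pictures the box sits straight between the fences. Its front is on the sprung plate and both bolts are out behind its rear face. The arm was clear and touching nothing, and the globe and bell were never approached closely.

**Bystanders:** those in the last top picture (tape, the two spools by the dock, the stack and the tree) look unmoved next to the first one. I did not measure them. The tags, marker, both soaps and the left spool are outside that picture, so I did not check them at the end.

**Pressing force:** the highest wrist reading was about 10 N along the dock, or 11.4 N counting the upward part, against the 20 N limit. The force did not rise as the bolts snapped, but the readings jump by 1–2 N. The expected 2 N drop was not a clear signal, so I went by the picture of the bolts.

**Disagreements and oddities:**
- **Upward force:** 2 to 5.5 N showed at the wrist while pressing. I took it as friction on the box face, but did not confirm it. The last pictures show no sign of tilt.
- **Latch depth:** my estimates from the bolts and the plate ran from 25.5 to 33 mm. The latch tripped with the tool about 1 mm short of where 28 mm put it.
- **Box position at the start:** the top camera and the wrist camera differed by about 6 mm along the box. I used the wrist value, and contact came as it predicted.

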